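# Shut the nut drawer, open the bearing drawer

## Robot

A 6-joint arm with a two-finger parallel gripper is mounted at the origin on the work surface; the furniture and walls round the work are solid. World frame = base frame: x ahead of the robot, y to its left, z up, the work surface at z = 0. Lengths are in m, angles in degrees, forces in N, time in s.
With the tool pointing down it reaches from about 0.4 to 0.825 m from the base axis. Payload 7 kg.
Tool frame: the origin (TCP) lies midway between the tips of the shut fingers; the grasp point (between the pads) lies 19 mm behind it; z points along the fingers, y is the line along which they close (so a half turn about z gives the same grasp; the last joint's range is limited). The gripper opens to 88 mm and grips with 3 to 60 N. Pads are 19 mm wide; open, the fingers measure 130 mm over their backs; the gripper's body (78 mm by 193 mm) begins 47 mm behind the grasp point.
Start: joints at [-47.149, 20.546, 0.682, 0, -70.136, -16.507], TCP at [0.3, -0.605, 0.227] pointing down, gripper open.
Joint ranges: [-176.03, 176.03], [-82.01, 121.73], [-58.28, 71.71], [-173.87, 95.51], [-174.79, -0.11], [-173.66, 173.66]. Speed limits (degrees/s): [136.94, 136.94, 172.46, 180, 180, 180].

## Interface

Orientations are given as [roll, pitch, yaw] about the fixed x, y, z axes, in that order (R = Rz(yaw) Ry(pitch) Rx(roll)).
In Python, from plant import telemetry, viewer, workorder gives the robot as it stands. The module is installed in compiled form; this text tells all that it offers.
- The arm moves only by the tool carry_out, never from a script. Its argument "rows" is a list of rows, each a list of 6 numbers: the shift along the tool's x, y, z in m, then the turn, a rotation vector about the tool's x, y, z in rad. In form: [[tx, ty, tz, ax, ay, az], ...]. A call has 1 to 8 rows; each row is the pose to reach, as a shift and turn from the pose commanded when the call began, along the tool's axes at that moment; what a row does not reach only later rows make up. A row lasts 1/8 s, in which the tool goes at most 62.5 mm and 10.7 degrees, less where a joint would pass 70% of its speed; a pose out of reach is approached as far as the arm can. A call with a gripper value outside its range is refused whole. "grip" is the gripper's target within -1 to 1 (fully open at 1, half-way at 0, shut at -1), set as the call begins (left out, the last holds). The fingers move at their own pace and stop on an object; the grip force is fixed at half the most. Time passes only in rows, so rows that repeat a pose let the fingers close. It gives the time, the measured TCP pose, the force, the opening and the grip force at its end, in the units of the state.
- telemetry.get_obs(): the state, without advancing time (a new reading comes with each control period).
- viewer.snapshot(name): name is "side" or "top" or "wrist"; returns the picture (384x512x3 uint8, red, green, blue); there is no depth.
- viewer.camera_info(name): a dict with "intrinsics" (3x3 intrinsics, pixels), "extrinsics" (4x4, takes a point from camera to world coordinates); the wrist camera has in their place "tool_from_camera" (4x4, takes a point from camera to tool coordinates, whose origin is the TCP and whose axes are the flange's). Camera axes: x right, y down, z forward; pixel columns grow to the right and rows downward; lengths in m; the calibration is good to about 2 mm. The wrist camera is an equidistant fisheye: a pixel r from the principal point sees the ray r / f radians off the axis. A picture is of the moment at which its call begins: read the wrist's pose just before it. camera_info takes no time and is no camera call.
- workorder.close_job(): hands the job in; it is judged then, once.
The state is a dict: "clock": time; "joint_pos": joint angles; "qvel": joint speeds; "tau": joint torques, N m; "tool_pos": TCP position; "orientation": TCP orientation; "force": force on the tool from outside, world axes, zero at the start; "moment": the same for the moment, N m; "opening": finger opening in m; "gripper_force": force on a finger pad.
Only numpy, scipy, OpenCV 4.12 (cv2) and the standard library are available. Lean on these libraries where they do the work, as an engineer would, in place of code of your own. Each camera call takes 0.05 s, during which the arm holds its last target. There are 200 camera calls.

## Task

The two top drawers of the small-parts cabinet on the bench both stand half out: one holds a large hex nut, the other a ball bearing. With the fingertips, first push the drawer with the nut gently shut, fully home; then reach in behind the front of the drawer with the bearing and push it gently out until it is fully open. Do not touch or take out the parts in the drawers, and leave the things on top of the cabinet and around it where they are.

Things in the scene. Friction and masses are not known exactly. Their poses are not given: they have to be found in the camera images.
- cabinet: grey cabinet of six blue or grey drawers in two columns, fixed; 240 deep (x), 360 wide (y), 270 high; origin on the bench under its middle, x from front to back, y to the left seen from the robot, z up; its face is at x = -110 in this frame. Only the two top drawers move: the left one centred at y = +90, the right one at y = -90. Small screws and nuts seen in the drawers are scenery
- cabinet_drawer_3l (a joint): left top drawer (cabinet's +y side): joint value 0 = shut with the front flush with the cabinet's face, grows in metres as the drawer comes out along the cabinet's own -x, stops at 0.170 (fully open); runs freely with about 1 N of friction, no spring, no latch; starts between 0.11 and 0.135
- cabinet_drawer_3r (a joint): right top drawer (cabinet's -y side): joint value 0 = shut with the front flush with the cabinet's face, grows in metres as the drawer comes out along the cabinet's own -x, stops at 0.170 (fully open); runs freely with about 1 N of friction, no spring, no latch; starts between 0.11 and 0.135
- front_l (a point): middle of the upper edge of the outer face of the left top drawer's front plate, 258 mm above the bench; moves with the drawer; axes as the cabinet's. The plate is 162 wide, 3 thick, 76 high; the drawer's side walls end 19 below this point; inner width 152, inner floor 73 below. A black knob, 18 across, sticks out 20 toward the robot, centred 46 below this point
- front_r (a point): middle of the upper edge of the outer face of the right top drawer's front plate, 258 mm above the bench; moves with the drawer; axes as the cabinet's. The plate is 162 wide, 3 thick, 76 high; the drawer's side walls end 19 below this point; inner width 152, inner floor 73 below. A black knob, 18 across, sticks out 20 toward the robot, centred 46 below this point
- nut: loose large steel hex nut, 46 x 52 x 22 high, lying flat in one of the two top drawers (either one); origin at the centre of its underside, z up
- bearing: loose ball bearing, ring 52 across and 15 high with an orange seal, lying flat in the other top drawer; origin at the centre of its underside, z up. Nut and bearing start with centres 32 to 44 in front of the cabinet's face and up to 30 to either side of their drawer's middle line, so at least 35 are free between them and the drawer's front plate; they ride along with the drawer
- tape: bystander: roll of black tape, 105 across, 25 high, lying on the right half of the cabinet's top; origin at the centre of its underside
- bottle: bystander: small red bottle with white cap, 26 x 42 x 102 high, standing on the left half of the cabinet's top; origin at the centre of its underside
- ratchet: bystander: ratchet with black handle, 36 x 228 x 28 high, lying on the bench in front and to the right of the cabinet; origin at the centre of its underside
- ring: bystander: steel spacer ring, 52 across, 18 high, lying on the bench left of the cabinet; origin at the centre of its underside
Mind the look-alikes: they are no part of the job. What is shaped like the nut but yellow is not meant. Leave any pink look-alike of the bearing alone.

How it is judged:
By the outcome, as a careful person would: the job done as asked, in the order asked, and still so for the second after the job is handed in, with the robot touching nothing.
It also fails if it takes over 48 s, if anything falls off the work surface, if the arm or the gripper's body presses on something with over 40 N, if the wrist force passes 120 N, or if a joint passes its speed limit or range.

## Working session

There is one attempt and no reset: what is moved stays moved. The work goes in short steps, Python scripts to look and compute and a tool call to move; the robot and the scene stay as the last step left them, time stands still between calls to the robot, and variables do not carry over. Pictures are saved under pics/ and viewed, at most 10 in all, crops included, and the job is handed in when it is done.

Besides the shell and the picture viewer there is one more tool, called after "Request:" as name(argument=value, ...) on one line, values as JSON. carry_out: Moves the arm, as the interface text tells. Its arguments: {"type":"object","properties":{"rows":{"type":"array"},"grip":{"type":"number"}},"required":["rows"]}

```bash
mkdir -p pics
python3 - <<'E'
from plant import telemetry, viewer
import cv2,numpy as np
o=telemetry.get_obs();print(o)
for n in("side","top"):
    im=viewer.snapshot(n);cv2.imwrite(f"pics/{n}.png",im[:,:,::-1])
    c=viewer.camera_info(n);np.savez(n+".npz",K=c["intrinsics"],T=c["extrinsics"]);print(n,np.round(c["intrinsics"],1).tolist(),np.round(c["extrinsics"],3).tolist())
E
```

```text
{'clock': 0.0, 'joint_pos': array([-4.71481659e+01,  2.05916990e+01,  6.33645015e-01, -2.06261712e-02,
       -7.01344671e+01, -1.65059937e+01]), 'qvel': array([ 0.03107525, -0.05459975, -0.10326617,  0.00727971,  0.06594759,
       -0.04469402]), 'tau': array([-2.41793219e-03, -5.82719028e+01,  2.93055797e+01,  6.99740231e+00,
        6.90367728e-03, -1.02625756e-04]), 'tool_pos': array([ 0.29931285, -0.60446962,  0.22561713]), 'orientation': array([ 1.79905782e+02, -7.69854736e-03, -1.53661178e+02]), 'force': array([-0.42663879, -0.55820372, -0.09400641]), 'moment': array([0.00463561, 0.01052333, 0.03992639]), 'gripper_force': 0.0, 'opening': 0.08783278769019184}
side [[409.7, 0.0, 250.5], [0.0, 409.7, 182.3], [0.0, 0.0, 1.0]] [[-0.978, -0.126, 0.164, 0.383], [-0.206, 0.625, -0.753, 0.96], [-0.008, -0.771, -0.637, 0.988], [0.0, 0.0, 0.0, 1.0]]
top [[353.9, 0.0, 248.2], [0.0, 353.9, 190.8], [0.0, 0.0, 1.0]] [[-0.01, -0.999, 0.047, 0.525], [-1.0, 0.009, -0.016, 0.032], [0.015, -0.047, -0.999, 1.38], [0.0, 0.0, 0.0, 1.0]]
```

View pics/top.png

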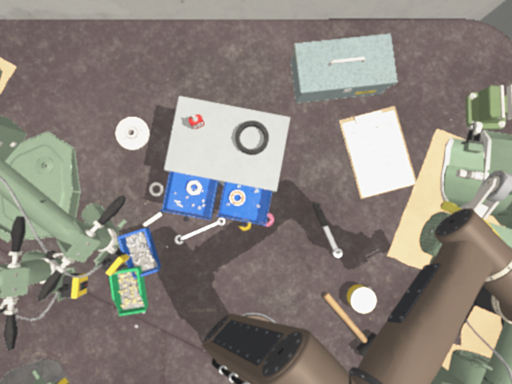

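View pics/side.png

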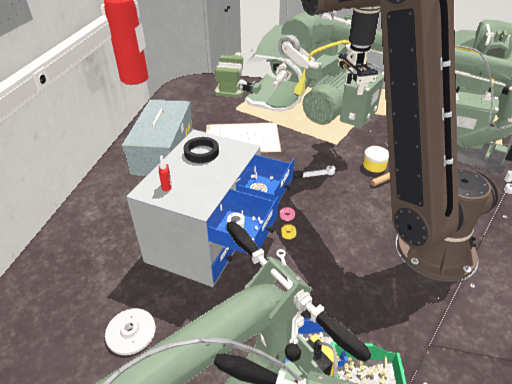

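The top view shows the cabinet's top at about (178..290, 97..190). The left drawer has a ring-like part at (194,188), the right one at (237,198). Yellow and pink look-alikes lie on the bench at (246,226) and (268,219). Next I'll take an enlarged crop of both drawers.

Run:
```python
import cv2,numpy as np
a=cv2.imread("pics/top.png")[90:240,150:300];b=cv2.imread("pics/side.png")[150:250,200:300]
a=cv2.resize(a,(600,600),interpolation=cv2.INTER_CUBIC)
cv2.imwrite("pics/c1.png",a)
a=cv2.imread("pics/top.png")[165:230,155:285]
a=cv2.resize(a,(780,390),interpolation=cv2.INTER_CUBIC)
cv2.imwrite("pics/c2.png",a)
```

```text
(no output)
```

View pics/c1.png

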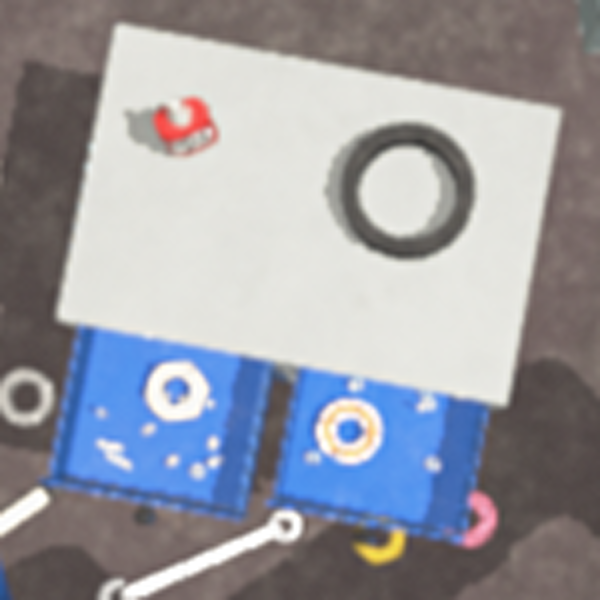

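View pics/c2.png

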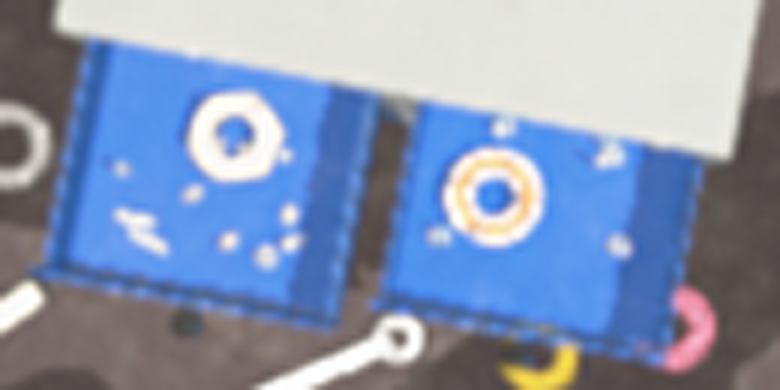

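Crops: the hex nut, silvery with six sides, is in the left drawer (c2 235,137). The ring with the orange seal is the bearing, in the right drawer (c2 495,195). Candidates:
- Top-view (194,188): nut.
- Top-view (237,198): bearing.
- Top-view (246,226): yellow ring on the bench, a look-alike.
- Top-view (268,219): pink ring on the bench, a look-alike.
- Top-view (156,189): spacer ring, a bystander.

So I'll shut the left drawer and then open the right one. Now I'll fit the poses.

```bash
cat > h.py <<'E'
import numpy as np
def ray(n,uv,z):
    d=np.load(n+".npz");K,T=d["K"],d["T"]
    v=T[:3,:3]@np.linalg.inv(K)@[uv[0],uv[1],1];p=T[:3,3]
    return p+v*(z-p[2])/v[2]
E
python3 - <<'E'
from h import *
f=lambda x,y,s,o:((x+.5)/s+o[0]-.5,(y+.5)/s+o[1]-.5)
C=[ray("top",f(x,y,4,(150,90)),.27)[:2] for x,y in((57,320),(507,406),(562,107),(117,24))]
print(np.round(C,4)); fl,fr,br,bl=C
print([np.linalg.norm(a-b) for a,b in((fl,fr),(fr,br),(br,bl),(bl,fl))])
# rigid fit: corners in cabinet frame
M=np.array([[-.12,.18],[-.12,-.18],[.12,-.18],[.12,.18]]);P=np.array(C)
c=P.mean(0);H=M.T@(P-c);U,S,V=np.linalg.svd(H);R=V.T@U.T;print("c",c,"yaw",np.degrees(np.arctan2(R[1,0],R[0,0])),(M@R.T+c-P).round(4).tolist())
g=lambda p:(R.T@(p[:2]-c)).round(4)
for n,q,z in(("L",(42,275),.258),("L",(335,325),.258),("R",(372,305),.258),("R",(662,362),.258),("nut",(235,137),.207),("brg",(495,195),.2)):
    print(n,g(ray("top",f(*q,6,(155,165)),z)))
print("side L/R corners", [g(ray("side",p,.258)) for p in((294,163),(211,270))])
E
```

```text
[[ 0.6469  0.2788]
 [ 0.576  -0.0738]
 [ 0.8134 -0.1208]
 [ 0.8821  0.2317]]
[np.float64(0.3596623640449272), np.float64(0.24202966172831653), np.float64(0.35915083995216524), np.float64(0.23994027015711666)]
c [0.72959142 0.07896946] yaw -11.221979167112034 [[0.0001, 0.0001], [0.0009, -0.0005], [-0.0011, -0.0001], [0.0002, 0.0005]]
L [-0.2473  0.1646]
L [-0.2447  0.0084]
R [-0.2308 -0.0087]
R [-0.2321 -0.1644]
nut [-0.1557  0.0865]
brg [-0.1604 -0.0603]
side L/R corners [array([-0.2433, -0.1445]), array([-0.1987,  0.3026])]
```

```bash
cat >> h.py <<'E'
from scipy.spatial.transform import Rotation as Ro
YAW=-11.22;C0=np.array([.7296,.0790,0]);RC=Ro.from_euler("z",YAW,degrees=True)
def cab(p): return RC.inv().apply(np.array(p)-C0)
def show(targets):
    """targets: list of (cabinet xyz, tilt deg); prints row from the present pose"""
    from plant import telemetry
    o=telemetry.get_obs();R0=Ro.from_euler("xyz",o["orientation"],degrees=True)
    print("t",round(o["clock"],2),"cab",cab(o["tool_pos"]).round(4),"rpy",o["orientation"].round(2),"F",RC.inv().apply(o["force"]).round(2),"open",round(o["opening"],4))
    for p,t in targets:
        R=RC*Ro.from_euler("xyz",[180,-t,180],degrees=True)
        print(p,t,"->",R0.inv().apply(RC.apply(p)+C0-o["tool_pos"]).round(4).tolist(),(R0.inv()*R).as_rotvec().round(4).tolist(),"zaxis cab",RC.inv().apply(R.apply([0,0,1])).round(2))
E
python3 - <<'E'
from h import *
print(RC.apply([-.30,.09,.4])+C0)
o=np.array([.45,-.25,.40]);show([(cab([.45,-.25,.42]),0),(np.array([-.30,.09,.40]),25)])
E
```

```text
[0.45284572 0.22565288 0.4       ]
t 0.1 cab [-0.2891 -0.7542  0.2257] rpy [ 1.7992e+02 -1.0000e-02 -1.5366e+02] F [ 0.61 -0.08 -0.67] open 0.0876
[-0.21024033 -0.37711558  0.42      ] 0 -> [-0.2923, 0.2512, -0.1939] [0.0014, -0.0006, 0.6555] zaxis cab [ 0.  0. -1.]
[-0.3   0.09  0.4 ] 25 -> [-0.5059, 0.6761, -0.1733] [-0.1416, 0.4199, 0.6452] zaxis cab [-0.42  0.   -0.91]
```

Request:
carry_out(rows=[[0,0,-0.06,0,0,0],[-0.03,0.03,-0.12,0,0,0.1],[-0.07,0.06,-0.16,0,0,0.2],[-0.11,0.1,-0.19,0,0,0.35],[-0.16,0.14,-0.194,0,0,0.5],[-0.2,0.18,-0.194,0,0,0.655],[-0.25,0.215,-0.194,0,0,0.655],[-0.292,0.251,-0.194,0,0,0.655]], grip=-1)

```text
clock: 1.1
tool_pos: [0.4502, -0.2484, 0.4204]
orientation: [180.0, -0.0, 168.8]
force: [0.8, -0.9, -0.6]
opening: 0.0135
gripper_force: 0.0
```

Run:
```python
from h import *
show([(np.array([-.29,.09,.36]),-25)])
```

```text
t 1.1 cab [-0.2104 -0.3755  0.4204] rpy [ 1.7999e+02 -1.0000e-02  1.6881e+02] F [ 0.98 -0.74 -0.58] open 0.0135
[-0.29  0.09  0.36] -25 -> [0.0794, 0.4655, 0.0605] [0.0003, -0.4364, 0.0005] zaxis cab [ 0.42  0.   -0.91]
```

Request:
carry_out(rows=[[0.02,0.05,0,0,-0.05,0],[0.04,0.11,0,0,-0.15,0],[0.06,0.17,0,0,-0.25,0],[0.08,0.23,0,0,-0.35,0],[0.08,0.29,0.01,0,-0.436,0],[0.08,0.35,0.02,0,-0.436,0],[0.08,0.41,0.04,0,-0.436,0],[0.08,0.465,0.06,0,-0.436,0]])

```text
clock: 2.1
tool_pos: [0.4553, 0.1833, 0.3739]
orientation: [179.9, 24.9, 169.2]
force: [1.9, 1.5, -0.1]
opening: 0.0003
gripper_force: 0.0
```

Run:
```python
from h import *
show([(np.array([x,.09,.235]),-25) for x in(-.29,-.27,-.25,-.119)])
from plant import viewer
import cv2
im=viewer.snapshot("side")[130:300,180:330];cv2.imwrite("pics/s2.png",cv2.resize(im,(600,680)[:1]+(600,),interpolation=2)[:,:,::-1])
```

```text
t 2.1 cab [-0.2893  0.0489  0.3739] rpy [179.92  24.85 169.16] F [ 1.54  1.88 -0.13] open 0.0003
[-0.29   0.09   0.235] -25 -> [0.0587, 0.0409, 0.1259] [0.0041, -0.0026, 0.006] zaxis cab [ 0.42  0.   -0.91]
[-0.27   0.09   0.235] -25 -> [0.0406, 0.0408, 0.1343] [0.0041, -0.0026, 0.006] zaxis cab [ 0.42  0.   -0.91]
[-0.25   0.09   0.235] -25 -> [0.0225, 0.0406, 0.1427] [0.0041, -0.0026, 0.006] zaxis cab [ 0.42  0.   -0.91]
[-0.119  0.09   0.235] -25 -> [-0.0964, 0.0397, 0.1978] [0.0041, -0.0026, 0.006] zaxis cab [ 0.42  0.   -0.91]
```

View pics/s2.png

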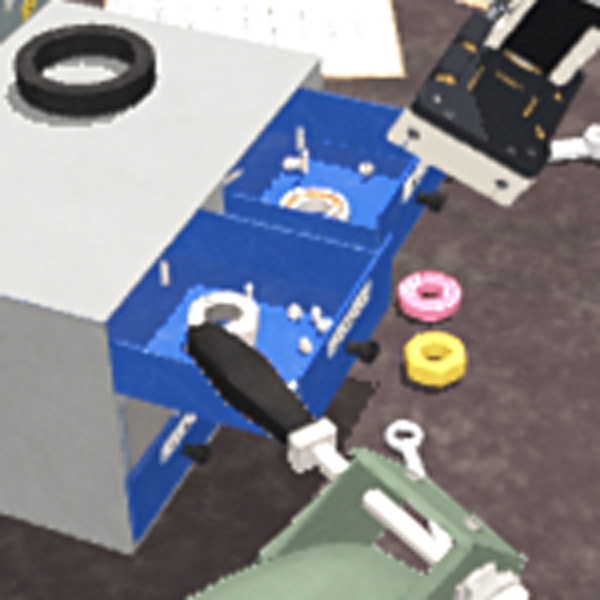

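The side crop shows the gripper still up in front of the drawers, with both parts undisturbed: nut at about (225,310), bearing at about (315,203). I'll hold for two rows to see whether it is still settling.

Request:
carry_out(rows=[[0,0,0,0,0,0],[0,0,0,0,0,0]])

```text
clock: 2.4
tool_pos: [0.4558, 0.1804, 0.3739]
orientation: [-180.0, 24.8, 168.9]
force: [-0.8, -0.4, 0.4]
opening: 0.0004
gripper_force: 0.0
```

Run:
```python
from h import *
show([(np.array([x,.09,.235]),-25) for x in(-.29,-.26,-.119)])
```

```text
t 2.4 cab [-0.2883  0.0462  0.3739] rpy [-179.99   24.81  168.91] F [-0.69 -0.5   0.42] open 0.0004
[-0.29   0.09   0.235] -25 -> [0.0597, 0.0438, 0.1254] [0.0008, -0.0034, 0.0021] zaxis cab [ 0.42  0.   -0.91]
[-0.26   0.09   0.235] -25 -> [0.0325, 0.0437, 0.1379] [0.0008, -0.0034, 0.0021] zaxis cab [ 0.42  0.   -0.91]
[-0.119  0.09   0.235] -25 -> [-0.0955, 0.0434, 0.1971] [0.0008, -0.0034, 0.0021] zaxis cab [ 0.42  0.   -0.91]
```

Motion is clipped by the per-row limits, and the measured pose equals the commanded one. Now I'll descend in front of the left drawer.

Request:
carry_out(rows=[[0.01,0.03,0.02,0,0,0],[0.02,0.044,0.045,0,0,0],[0.035,0.044,0.075,0,0,0],[0.048,0.044,0.1,0,0,0],[0.06,0.044,0.125,0,0,0],[0.06,0.044,0.125,0,0,0]])

```text
clock: 3.15
tool_pos: [0.4844, 0.2069, 0.2501]
orientation: [180.0, 21.6, 170.8]
force: [1.0, -0.6, -0.7]
opening: 0.0005
gripper_force: 0.0
```

Run:
```python
from h import *
show([(np.array([x,.09,.235]),-25) for x in(-.26,-.24,-.22,-.135,-.119)])
```

```text
t 3.15 cab [-0.2654  0.0778  0.2501] rpy [179.99  21.62 170.79] F [ 1.09 -0.36 -0.67] open 0.0005
[-0.26   0.09   0.235] -25 -> [0.0001, 0.012, 0.0162] [0.014, -0.0589, 0.0322] zaxis cab [ 0.42  0.   -0.91]
[-0.24   0.09   0.235] -25 -> [-0.0185, 0.0113, 0.0236] [0.014, -0.0589, 0.0322] zaxis cab [ 0.42  0.   -0.91]
[-0.22   0.09   0.235] -25 -> [-0.0371, 0.0106, 0.0309] [0.014, -0.0589, 0.0322] zaxis cab [ 0.42  0.   -0.91]
[-0.135  0.09   0.235] -25 -> [-0.116, 0.0076, 0.0622] [0.014, -0.0589, 0.0322] zaxis cab [ 0.42  0.   -0.91]
[-0.119  0.09   0.235] -25 -> [-0.1309, 0.0071, 0.0681] [0.014, -0.0589, 0.0322] zaxis cab [ 0.42  0.   -0.91]
```

Request:
carry_out(rows=[[-0.006,0.006,0.018,0,-0.02,0.01],[-0.012,0.011,0.021,0.01,-0.04,0.02],[-0.0185,0.011,0.0236,0.014,-0.059,0.032],[-0.028,0.011,0.027,0.014,-0.059,0.032],[-0.037,0.0106,0.031,0.014,-0.059,0.032],[-0.045,0.01,0.034,0.014,-0.059,0.032],[-0.053,0.01,0.037,0.014,-0.059,0.032],[-0.061,0.01,0.04,0.014,-0.059,0.032]])

```text
clock: 4.15
tool_pos: [0.5601, 0.2051, 0.2391]
orientation: [179.9, 24.5, 169.2]
force: [-0.9, -0.7, 0.2]
opening: -0.0
gripper_force: 0.6
```

Run:
```python
from h import *
show([(np.array([x,.09,.235]),-25) for x in(-.18,-.135,-.119)])
from plant import telemetry;print(telemetry.get_obs()["joint_pos"].round(1))
```

```text
t 4.15 cab [-0.1908  0.0907  0.2391] rpy [179.94  24.48 169.21] F [-0.72 -0.87  0.2 ] open -0.0
[-0.18   0.09   0.235] -25 -> [-0.0082, -0.0008, 0.0082] [0.0042, -0.0091, 0.0069] zaxis cab [ 0.42  0.   -0.91]
[-0.135  0.09   0.235] -25 -> [-0.0491, -0.0011, 0.0268] [0.0042, -0.0091, 0.0069] zaxis cab [ 0.42  0.   -0.91]
[-0.119  0.09   0.235] -25 -> [-0.0637, -0.0013, 0.0335] [0.0042, -0.0091, 0.0069] zaxis cab [ 0.42  0.   -0.91]
[  50.2    1.7  -38.    32.3  -42.6 -173.6]
```

Joint 6 is at its limit, so I'll use the other half turn for the second drawer. The push is working, so I'll carry on.

Request:
carry_out(rows=[[-0.008,0,0.007,0,0,0],[-0.016,0,0.011,0,0,0],[-0.024,0,0.015,0,0,0],[-0.032,-0.001,0.019,0,0,0],[-0.039,-0.001,0.022,0,0,0],[-0.045,-0.001,0.025,0,0,0],[-0.05,-0.001,0.027,0,0,0],[-0.05,-0.001,0.027,0,0,0]])

```text
clock: 5.15
tool_pos: [0.6154, 0.1934, 0.2353]
orientation: [179.9, 24.5, 169.2]
force: [-0.5, 0.2, -0.5]
opening: 0.0007
gripper_force: 0.0
```

Run:
```python
from h import *
show([(np.array([x,.09,.235]),-25) for x in(-.125,-.119,-.112)])
from plant import telemetry;print(telemetry.get_obs()["joint_pos"].round(1))
```

```text
t 5.15 cab [-0.1343  0.09    0.2353] rpy [179.94  24.46 169.2 ] F [-0.54  0.1  -0.5 ] open 0.0007
[-0.125  0.09   0.235] -25 -> [-0.0083, -0.0001, 0.0041] [0.0041, -0.0093, 0.0066] zaxis cab [ 0.42  0.   -0.91]
[-0.119  0.09   0.235] -25 -> [-0.0138, -0.0001, 0.0066] [0.0041, -0.0093, 0.0066] zaxis cab [ 0.42  0.   -0.91]
[-0.112  0.09   0.235] -25 -> [-0.0202, -0.0002, 0.0095] [0.0041, -0.0093, 0.0066] zaxis cab [ 0.42  0.   -0.91]
[  44.3    6.1  -33.4   31.6  -40.3 -167.7]
```

Request:
carry_out(rows=[[-0.003,0,0.0015,0,0,0],[-0.006,0,0.003,0,0,0],[-0.008,0,0.004,0,0,0],[-0.01,0,0.005,0,0,0],[-0.012,0,0.006,0,0,0],[-0.014,0,0.0065,0,0,0],[-0.014,0,0.0065,0,0,0]])

```text
clock: 6.02
tool_pos: [0.6232, 0.1917, 0.2349]
orientation: [179.9, 24.1, 169.3]
force: [-91.7, 19.9, 39.6]
opening: 0.0004
gripper_force: 46.5
```

Run:
```python
from h import *
show([(np.array([x,.09,.235]),-25) for x in(-.119,-.115,-.112)])
```

```text
t 6.03 cab [-0.1263  0.0898  0.2349] rpy [179.9   24.14 169.26] F [-93.87   1.68  39.59] open 0.0004
[-0.119  0.09   0.235] -25 -> [-0.0067, 0.0001, 0.0029] [0.0053, -0.0151, 0.0076] zaxis cab [ 0.42  0.   -0.91]
[-0.115  0.09   0.235] -25 -> [-0.0104, 0.0001, 0.0046] [0.0053, -0.0151, 0.0076] zaxis cab [ 0.42  0.   -0.91]
[-0.112  0.09   0.235] -25 -> [-0.0131, 0.0001, 0.0058] [0.0053, -0.0151, 0.0076] zaxis cab [ 0.42  0.   -0.91]
```

Force rose to 94 N, so I'm backing off at once and then checking whether it is home.

Request:
carry_out(rows=[[0.008,0,-0.004,0,0,0],[0.016,0,-0.008,0,0,0],[0.03,0,-0.014,0,0,0],[0.03,0,-0.014,0,0,0]])

```text
clock: 6.52
tool_pos: [0.5971, 0.1967, 0.2354]
orientation: [179.9, 24.5, 169.2]
force: [-0.4, -0.1, 0.4]
opening: 0.0003
gripper_force: 0.0
```

Run:
```python
from h import *
show([(np.array([-.16,.09,.235]),-25)])
from plant import viewer
import cv2
im=viewer.snapshot("side")[120:300,180:330];a=cv2.resize(im,(500,600),interpolation=2)
cv2.imwrite("pics/s3.png",a[:,:,::-1])
im=viewer.snapshot("top");cv2.imwrite("pics/t3.png",im[:,:,::-1])
```

```text
t 6.53 cab [-0.1529  0.0897  0.2354] rpy [179.94  24.46 169.23] F [-0.32 -0.21  0.39] open 0.0003
[-0.16   0.09   0.235] -25 -> [0.0067, 0.0004, -0.0026] [0.0044, -0.0094, 0.0072] zaxis cab [ 0.42  0.   -0.91]
```

View pics/s3.png

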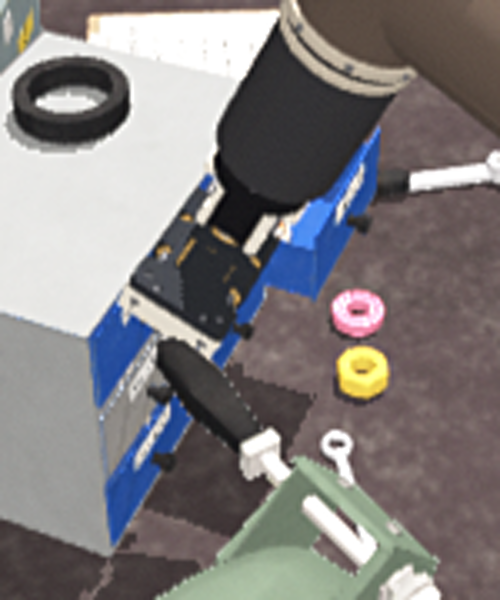

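The left drawer's front now lies flush below the edge of the cabinet top, near crop pixel (100,340). The cabinet's face is evidently at fit x = -0.12, which also puts the start values inside their stated ranges: 0.124 and 0.112 for the drawers, 36 and 40 mm for the parts. Next I'll lift clear, straighten and look.

Request:
carry_out(rows=[[0.018,0,-0.01,0,0,0],[0.02,0,-0.04,0,0,0],[0.01,0,-0.08,0,0.05,0],[-0.01,0,-0.12,0,0.15,0],[-0.03,0,-0.16,0,0.25,0],[-0.044,0,-0.189,0,0.35,0],[-0.044,0,-0.189,0,0.43,0],[-0.044,0,-0.189,0,0.43,0]])

```text
clock: 7.62
tool_pos: [0.5609, 0.2038, 0.4248]
orientation: [180.0, -0.3, 169.1]
force: [-0.6, 0.1, -0.0]
opening: 0.0004
gripper_force: 0.0
```

Run:
```python
from h import *
show([(np.array([-.205,-.09,.42]),0)])
```

```text
t 7.62 cab [-0.1898  0.0896  0.4248] rpy [179.98  -0.26 169.13] F [-0.56 -0.06 -0.  ] open 0.0004
[-0.205 -0.09   0.42 ] 0 -> [0.0163, -0.1795, 0.0048] [0.0003, -0.0045, 0.0061] zaxis cab [ 0.  0. -1.]
```

Request:
carry_out(rows=[[0,-0.02,0,0,0,-0.15],[0.005,-0.045,0,0,0,-0.33],[0.01,-0.07,0,0,0,-0.51],[0.015,-0.095,0,0,0,-0.69],[0.015,-0.12,0,0,0,-0.87],[0.015,-0.145,0,0,0,-1.05],[0.015,-0.165,0,0,0,-1.23],[0.015,-0.18,0,0,0,-1.4]])

```text
clock: 8.62
tool_pos: [0.5107, 0.0289, 0.4254]
orientation: [179.9, 0.0, -110.2]
force: [0.2, 0.3, 0.5]
opening: 0.0006
gripper_force: 0.0
```

Request:
carry_out(rows=[[0,0,0,0,0,-0.17],[0,0,0,0,0,-0.35],[0,0,0,0,0,-0.53],[0,0,0,0,0,-0.71],[0,0,0,0,0,-0.89],[0,0,0,0,0,-1.07],[0,0,0,0,0,-1.25],[0,0,0,0,0,-1.43]])

```text
clock: 9.62
tool_pos: [0.5109, 0.0298, 0.4252]
orientation: [180.0, 0.1, -28.2]
force: [0.6, -0.5, 0.6]
opening: 0.0007
gripper_force: 0.0
```

```bash
sed -i 's/-t,180\]/t,0]/' h.py
python3 - <<'E'
from h import *
show([(np.array([-.205,-.09,.36]),0)])
from plant import viewer,telemetry
print(telemetry.get_obs()["joint_pos"].round(1))
import cv2
im=viewer.snapshot("side")[120:300,180:330];a=cv2.resize(im,(500,600),interpolation=2)
cv2.imwrite("pics/s4.png",a[:,:,::-1])
E
```

```text
t 9.62 cab [-0.2049 -0.0908  0.4252] rpy [ 1.7998e+02  1.1000e-01 -2.8250e+01] F [ 0.7  -0.37  0.6 ] open 0.0007
[-0.205 -0.09   0.36 ] 0 -> [-0.0002, -0.0008, 0.0652] [0.0001, 0.002, -0.2972] zaxis cab [-0. -0. -1.]
[ 25.3   1.1   1.5  -0.1 -90.5  36.5]
```

View pics/s4.png

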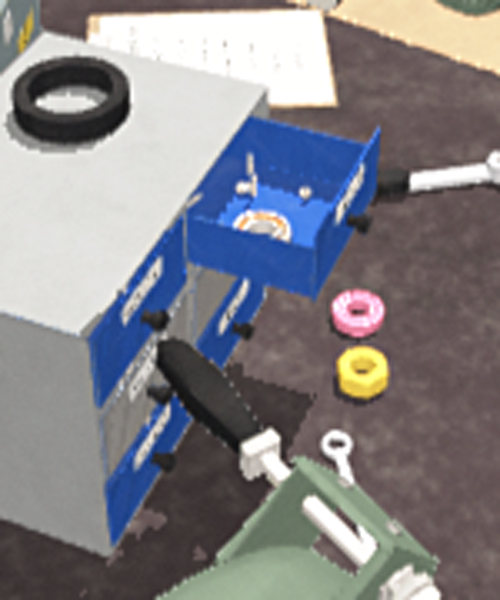

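The left drawer is flush and fully home, like the fixed ones below it. The right drawer is still half out, with the bearing at (262,225). I'll lower the fingertips behind its front.

Request:
carry_out(rows=[[0,0,0.02,0,0,-0.15],[0,0,0.05,0,0,-0.297],[0,0,0.09,0,0,-0.297],[0,0,0.125,0,0,-0.297],[0,0,0.15,0,0,-0.297],[0,0,0.175,0,0,-0.297],[0,0,0.19,0,0,-0.297],[0,0,0.19,0,0,-0.297]])

```text
clock: 10.68
tool_pos: [0.5106, 0.03, 0.2349]
orientation: [180.0, 0.2, -11.6]
force: [-0.9, 0.3, 0.7]
opening: 0.0006
gripper_force: 0.0
```

Run:
```python
from h import *
show([(np.array([x,-.09,.235]),0) for x in(-.22,-.265,-.277)])
```

```text
t 10.68 cab [-0.2053 -0.0907  0.2349] rpy [179.99   0.23 -11.63] F [-0.91  0.07  0.71] open 0.0006
[-0.22  -0.09   0.235] 0 -> [-0.0147, -0.0006, -0.0] [0.0001, 0.004, -0.0072] zaxis cab [-0. -0. -1.]
[-0.265 -0.09   0.235] 0 -> [-0.0597, -0.0003, 0.0001] [0.0001, 0.004, -0.0072] zaxis cab [-0. -0. -1.]
[-0.277 -0.09   0.235] 0 -> [-0.0717, -0.0002, 0.0002] [0.0001, 0.004, -0.0072] zaxis cab [-0. -0. -1.]
```

Request:
carry_out(rows=[[-0.006,0,0,0,0,0],[-0.013,0,0,0,0,0],[-0.02,0,0,0,0,0],[-0.027,0,0,0,0,0],[-0.034,0,0,0,0,0],[-0.041,0,0,0,0,0],[-0.048,0,0,0,0,0],[-0.054,0,0,0,0,0]])

```text
clock: 11.68
tool_pos: [0.458, 0.0411, 0.2358]
orientation: [-179.9, 0.2, -11.6]
force: [1.0, -0.8, 0.4]
opening: 0.0004
gripper_force: 0.5
```

Request:
carry_out(rows=[[-0.003,0,0,0,0,0],[-0.006,0,0,0,0,0],[-0.009,0,0,0,0,0],[-0.011,0,0,0,0,0],[-0.013,0,0,0,0,0],[-0.013,0,0,0,0,0]])

```text
clock: 12.42
tool_pos: [0.4455, 0.0437, 0.2357]
orientation: [-179.9, 0.2, -11.6]
force: [-0.4, -0.5, -0.7]
opening: 0.0007
gripper_force: 0.0
```

Run:
```python
from h import *
show([])
```

```text
t 12.43 cab [-0.2718 -0.0899  0.2357] rpy [-179.93    0.19  -11.59] F [-0.25 -0.55 -0.68] open 0.0007
```

Continuing in 1 mm steps until the stop is felt.

Request:
carry_out(rows=[[-0.001,0,0,0,0,0],[-0.002,0,0,0,0,0],[-0.003,0,0,0,0,0],[-0.004,0,0,0,0,0],[-0.004,0,0,0,0,0]])

```text
clock: 13.05
tool_pos: [0.4417, 0.0444, 0.2359]
orientation: [-179.9, 0.2, -11.6]
force: [0.8, -0.1, 0.4]
opening: 0.0003
gripper_force: 0.0
```

Request:
carry_out(rows=[[-0.001,0,0,0,0,0],[-0.002,0,0,0,0,0],[-0.002,0,0,0,0,0]])

```text
clock: 13.42
tool_pos: [0.4415, 0.0445, 0.236]
orientation: [-179.9, -0.0, -11.6]
force: [11.7, -5.1, -8.3]
opening: -0.0
gripper_force: 5.6
```

The stop is felt at 12 N, at x ≈ -0.276 against the expected -0.277. I'll release forward and lift straight out.

Request:
carry_out(rows=[[0.006,0,0,0,0,0],[0.015,0,0,0,0,0],[0.015,0,-0.02,0,0,0],[0.015,0,-0.06,0,0,0],[0.015,0,-0.1,0,0,0],[0.015,0,-0.15,0,0,0],[0.015,0,-0.2,0,0,0],[0.015,0,-0.2,0,0,0]])

```text
clock: 14.42
tool_pos: [0.4566, 0.0416, 0.4398]
orientation: [-179.7, -0.1, -11.6]
force: [-1.2, 0.2, -0.9]
opening: 0.0006
gripper_force: 0.0
```

Run:
```python
from h import *
show([])
from plant import viewer
import cv2
im=viewer.snapshot("side")[120:300,150:350];a=cv2.resize(im,(660,594),interpolation=2)
cv2.imwrite("pics/s5.png",a[:,:,::-1])
```

```text
t 14.43 cab [-0.2605 -0.0898  0.4398] rpy [-1.7973e+02 -1.5000e-01 -1.1590e+01] F [-1.17  0.01 -0.9 ] open 0.0006
```

View pics/s5.png

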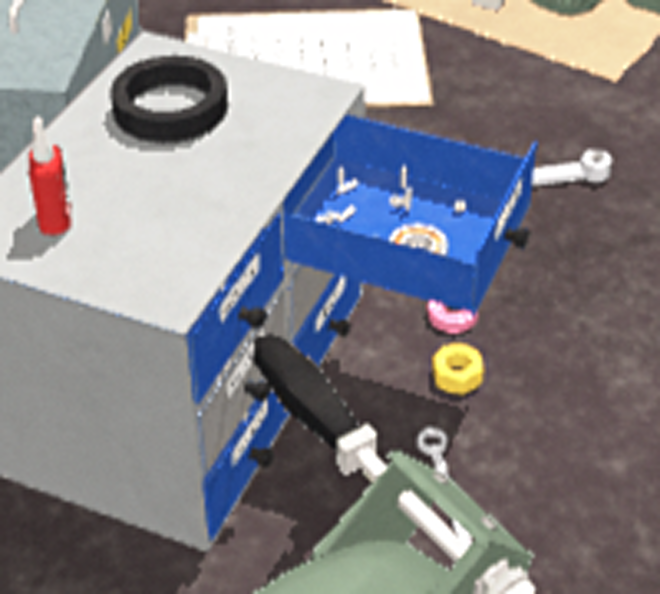

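The right drawer is fully out with the bearing in it (420,240), the left drawer is flush, and the tape and bottle stand in place. Handing in.

```bash
python3 -c "
from plant import workorder;print(workorder.close_job())"
```

```text
the job is handed in; nothing more can be done
None
```

The nut drawer (left) is shut fully home and the bearing drawer (right) was then pushed out to its stop; the job is handed in, but the shutting push was not gentle at the end: wrist force reached about 94 N against the stop (limit 120 N).

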